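# Clamp a telescope tube in the V-block jig

## Robot

A 6-joint arm with a two-finger parallel gripper is mounted at the origin on the work surface. World frame = base frame: x ahead of the robot, y to its left, z up, the work surface at z = 0. Lengths are in mm, angles in rad, forces in N, time in s.
With the tool pointing down it reaches from about 275 to 750 mm from the base axis. Payload 10.2 kg.
Tool frame: the origin (TCP) lies between the finger pads; the fingertips stand 17 mm ahead of it and the grasp point (between the pads) lies 2 mm behind it; z points along the fingers, y is the line along which they close (so a half turn about z gives the same grasp; the last joint's range is limited). The gripper opens to 85 mm and grips with 20 to 120 N. Pads are 22 mm wide; open, the fingers measure 114 mm over their backs; the gripper's body (76 mm by 85 mm) begins 54 mm behind the grasp point. The pads swing forward as they close: fully open they stand 13 mm farther back than shut.
Start: joints at [-1.372, 0.313, 1.498, -0, 1.331, -0.223], TCP at [214.925, -478.997, 248.294] pointing down, gripper open.
Joint ranges: [-2.94, 2.94], [-0.97, 2.17], [0.19, 2.56], [-1.23, 4.37], [0.02, 3.11], [-2.88, 2.88]. Speed limits (rad/s): [2.39, 2.39, 3.01, 3.14, 3.14, 3.14].

## Interface

Orientations are given as a unit quaternion [w, x, y, z].
In Python, from rig import * gives the robot as it stands.
- The arm moves only by the tool step_arm, never from a script. Its argument "commands" is text: rows parted by semicolons, each of 7 numbers parted by spaces: the opening, from 0 (shut) to 1 (fully open), then the shift along the tool's x, y, z in cm, then the turn, a rotation vector about the tool's x, y, z in rad. In form: hand x y z rx ry rz; .... A call has 1 to 20 rows; each row is the pose to reach, as a shift and turn from the pose commanded when the call began, along the tool's axes at that moment; what a row does not reach only later rows make up. A row lasts 1/12 s, in which the tool goes at most 41.7 mm and 7.16 degrees, less where a joint would pass 70% of its speed; a pose out of reach is approached as far as the arm can. A call with a gripper value outside its range is refused whole. The fingers move at their own pace and stop on an object; "newtons" is the grip in N (left out, the last holds). Time passes only in rows, so rows that repeat a pose let the fingers close. It gives the time, the measured TCP pose, the force, the opening and the grip force at its end, in the units of the state.
- sense(): the state, without advancing time (a new reading comes with each control period).
- capture(name): name is "side" or "top" or "wrist"; returns the picture (420x560x3 uint8, red, green, blue); there is no depth.
- camera_model(name): a dict with "mtx" (3x3 intrinsics, pixels), "k1" (the pictures are not rectified: a ray, as slopes to the right and down, at radius r is drawn at 1 + k1 r^2 times it, then the intrinsics apply), "eye" and "rotation" of the camera in the world. Camera axes: x right, y down, z forward; pixel columns grow to the right and rows downward; lengths in mm; the calibration is good to about 2 mm. A picture is of the moment at which its call begins: read the wrist's pose just before it. camera_model takes no time and is no camera call; for the wrist camera it gives the pose at the moment of the call.
- finish_job(): hands the job in; it is judged then, once.
Trained networks look in the newest picture that a camera, given by its name, has taken for a name from the list of things; names that differ only in an ending like _2 or _b are one class to them, and where a whole thing is asked for, a point or a joint stands for the part that bears it (a point fixed in the world has none). Each returns a list of dicts, best first, with "score" (0 to 1); they miss things now and then, are a little off and sometimes report something else, mostly with a low value. They report only what shows in the picture. A call takes as long as a camera call. They do not tell look-alikes from the thing itself.
- search_frame(camera, label): "rect" ([centre column, centre row, width, height] in pixels, round what is visible of it).
- trace(camera, label): "mask" (420x560 bool, what is visible of it) and "rect" ([centre column, centre row, width, height] in pixels, round what is visible of it).
- spot_point(camera, label): "xy" ([column, row] in pixels: a listed point, or the origin of a listed thing).
The state is a dict: "time_s": time; "joints": joint angles; "dq": joint speeds; "tau": joint torques, N m; "eef_pos": TCP position; "ee_rot": TCP orientation; "force": force on the tool from outside, world axes, zero at the start; "wrist_torque": the same for the moment, N m; "grip_width": opening from 0.0 (shut) to 1.0 (fully open); "grip_force": force on a finger pad.
Only numpy, scipy, OpenCV 4.12 (cv2) and the standard library are available. Lean on these libraries where they do the work, as an engineer would, in place of code of your own. Each camera call takes 0.05 s, during which the arm holds its last target. There are 200 camera calls.

## Task

Take the orange telescope tube out of the foam tray by its plain back end, lay it on the saddle rest and let go so that you can take it again by its ribbed front end. Lower it into the jig's V-block, plain end towards the back stop but still about 20 mm short of it, without dropping it, and push it back until it bears on both flanks and against the stop. Then press the red toggle handle right down so that the pad clamps the tube, and disturb nothing else on the bench.

Things in the scene. Friction and masses are not known exactly. Their poses are not given: they have to be found in the camera images.
- tube_center (a point): centre of the orange telescope tube (half-way along, on its axis), rigid, 170 mm long, 0.15 to 0.3 kg. Balanced near its centre. Its x axis runs along it to the plain back end (+85 mm). From -85 to -40 mm: ribbed front hood, 50 mm in diameter (53 over ribs that cannot be felt); the rest: plain barrel, 44 mm in diameter. Starts in one of the two tray pockets, centre 35 mm above the bench
- tube_back (a point): centre of the tube's plain back end face, on its axis; x axis points out of the tube
- spare_tube_center (a point): centre of an identical tube in blue, in the other pocket of the tray (bystander); same axes
- tray: fixed black foam kit tray, 200 x 210 mm, floor 10 mm thick; origin on the bench under its centre, x along the pockets. Two pockets (y = +50, -50 mm), walls 52 mm high, hug the tubes from x = -98 to +19 mm, 2 mm off the hood: too close for fingers. Tube centres lie at x = 0; their back 66 mm is free above the floor. Lift tubes straight up
- saddle_axis (a point): the fixed saddle rest: wooden foot 70 mm long (x), 84 mm wide, with two sloping foam pads, edges about 55 mm high. This point is over its middle, 60 mm above the bench: where the 44 mm barrel's axis comes to lie. x runs along the trough. The tube's ends overhang it and can be grasped there
- v_axis (a point): middle of the jig, on the axis of a 44 mm barrel seated in the V-block, 61 mm above the bench. x runs along the V towards the back stop, z up. The V is 120 mm long (x -65 to +55). A fully home tube has its centre at x = -30 mm and sticks out 50 mm in front. The jig is fixed to the bench on a steel plate 12 mm thick
- stop_face (a point): point of the V axis on the flat face of the back stop (v_axis + 55 mm in x); x points into the stop. The stop is 60 mm wide and reaches 86 mm above the bench
- flank_left: the V's fixed 45-degree polished, slippery flank on the jig's +y side, rising to 2 mm above the V axis, 33 mm (block 48 mm) to the side: no fingers fit beside a tube within the V. Origin on the bench under the middle of the V, axes as v_axis
- flank_right: the same flank on the -y side (same origin)
- back_stop: the fixed back stop plate (same origin)
- clamp_pivot (a point): axis of the handle's hinge, 103 mm above the bench; the hinge axis is parallel to the jig's x axis
- clamp_grip (a point): point on the centre line of the clamp's red handle, 90 mm from the hinge axis. The grip is a bar 20 mm wide (along jig x), 16 mm thick, from 45 to 110 mm from the hinge. Open, it rises from the hinge towards the jig's +y, 66 degrees above level; closed, it lies level along +y
- clamp_handle (a joint): handle angle: 0 = fully open (raised 1.15 rad above level), 1.15 = fully closed (level, end stop). Pressing it down (6 to 13 N at the grip) swings the linked arm over, so that its pad presses on the tube with about 5 N; a stiff hinge: it stays where it is left
- clamp_pad: hard black nylon pad, 18 mm in diameter, on a sprung spindle at the end of the clamp arm; comes down on the tube at v_axis x = 18 mm. Its origin is the arm's hinge, not the pad. Open, arm and pad stand upright on the +y side, more than 30 mm from the V axis, up to 185 mm above the bench
- ink_pad: open metal ink-pad tin lying flat, 145 x 110 mm, 10 mm high, origin under the middle of its ink half (bystander)
- bracket: small orange bracket, 44 x 44 x 36 mm, origin under its centre (bystander)
- eyepiece: black eyepiece standing upright, 42 mm foot, 62 mm high, origin under its centre (bystander)
- saddle: the saddle rest's body, origin on the bench under its middle
- tube: the same orange tube as a body, origin at its centre
Things that resemble listed ones, but are neither listed nor needed, are in the scene too. Of the things shaped like the tube, the orange one is meant.

How it is judged (in metres and radians):
On the way, in this order (a step that is already met when the one before it is completed fails the run):
1. the orange tube is lifted clear of the tray, held by its back half (contact force between the fingers and tube above 0.3 N and x of the grasp point in the frame of tube_center above 0.02 m and height (world z) of tube_center above 0.055 m), for 0.05 s.
2. the orange tube lies on the saddle rest, let go (contact force between tube and saddle above 0.5 N and contact force between the fingers and tube below 0.1 N and distance between tube_center and saddle_axis below 0.04 m and angle between the x axis of tube_center and the x axis of saddle_axis, either way round below 0.15 rad), for 0.1 s.
3. the tube, held by its front half, lies down in the V, back end 5 to 35 mm short of the stop (contact force between the fingers and tube above 0.3 N and x of the grasp point in the frame of tube_center below -0.02 m and x of tube_back in the frame of stop_face between -0.035 and -0.005 m and angle between the x axis of tube_center and the x axis of v_axis, either way round below 0.08 rad and z of tube_center in the frame of v_axis between -0.004 and 0.004 m and y of tube_center in the frame of v_axis between -0.005 and 0.005 m), for 0.05 s.
4. the tube is pushed home: it has come up against the back stop, down in the V (contact force between tube and back_stop above 0.3 N and x of tube_back in the frame of stop_face above -0.002 m and value of joint clamp_handle below 0.5 rad and z of tube_center in the frame of v_axis between -0.003 and 0.003 m and z of tube_center in the frame of v_axis between -0.003 and 0.003 m).
At the end, for the whole second after the job is handed in: The orange tube rests still on both flanks of the V, in line with it within 0.03 rad, its plain back end within 2 mm of the back stop (and within 4 mm of the V axis), and the handle is pressed down to within 0.06 rad of closed with the pad pressing on the tube by more than 2 N (value of joint clamp_handle above 1.09 rad and contact force between clamp_pad and tube above 2 N and contact force between tube and flank_left above 0.3 N and contact force between tube and flank_right above 0.3 N and x of tube_back in the frame of stop_face above -0.002 m and distance between tube_back and stop_face below 0.004 m and angle between the x axis of tube_center and the x axis of v_axis, either way round below 0.03 rad and linear speed of tube below 0.01 m/s); the robot touches nothing.
It fails at once if the blue tube, the ink pad, the bracket or the eyepiece is moved by more than 15 mm (distance of any of spare_tube_center, ink_pad, bracket, eyepiece from where it was at the start of the episode above 0.015 m).
It also fails if it takes over 64 s, if anything falls off the work surface, if the arm or the gripper's body presses on something with over 40 N, if the wrist force passes 120 N, or if a joint passes its speed limit or range.

## Working session

There is one attempt and no reset: what is moved stays moved. The work goes in short steps, Python scripts to look and compute and a tool call to move; the robot and the scene stay as the last step left them, time stands still between calls to the robot, and variables do not carry over. Pictures are saved under pics/ and viewed, at most 10 in all, crops included, and the job is handed in when it is done.

Besides the shell and the picture viewer there is one more tool, called after "Request:" as name(argument=value, ...) on one line, values as JSON. step_arm: Moves the arm, as the interface text tells. Its arguments: {"type":"object","properties":{"commands":{"type":"string"},"newtons":{"type":"number"}},"required":["commands"]}

```bash
mkdir -p pics; ls; cat > h.py <<'E'
from rig import *
import numpy as np, cv2
from scipy.spatial.transform import Rotation as R
def Rq(q): return R.from_quat([q[1],q[2],q[3],q[0]])
def ray(m,xy):
    M=np.array(m["mtx"]); k=m["k1"]
    d=np.array([(xy[0]-M[0,2])/M[0,0],(xy[1]-M[1,2])/M[1,1]]); u=d.copy()
    for _ in range(20): u=d/(1+k*(u@u))
    return np.array(m["eye"],float),np.array(m["rotation"])@np.array([u[0],u[1],1.])
def atz(m,xy,z):
    e,d=ray(m,xy); return e+d*(z-e[2])/d[2]
def proj(m,p):
    c=np.array(m["rotation"]).T@(np.array(p,float)-np.array(m["eye"])); u=c[:2]/c[2]
    u=u*(1+m["k1"]*(u@u)); M=np.array(m["mtx"]); return np.array([M[0,0]*u[0]+M[0,2],M[1,1]*u[1]+M[1,2]])
def tri(l):
    A=np.zeros((3,3));b=np.zeros(3)
    for m,xy in l:
        e,d=ray(m,xy); d=d/np.linalg.norm(d); P=np.eye(3)-np.outer(d,d); A+=P;b+=P@e
    return np.linalg.solve(A,b)
E
python3 - <<'E'
from h import *
np.set_printoptions(precision=1,suppress=True)
ims=[]
for c in ("top","side"):
    im=capture(c); cv2.imwrite(f"pics/{c}0.png",im[:,:,::-1])
    m=camera_model(c); print(c,m["eye"],np.array(m["rotation"])[:,2])
H=dict(tube_center=35,tube_back=35,spare_tube_center=35,saddle_axis=60,v_axis=61,stop_face=61,clamp_pivot=103,clamp_grip=185,ink_pad=0,bracket=0,eyepiece=0,tray=0,saddle=0,flank_left=0)
for n,z in H.items():
  for c in ("top","side"):
    m=camera_model(c)
    for r in spot_point(c,n)[:3]: print(n,c,np.array(r["xy"]),round(r["score"],2),atz(m,r["xy"],z))
E
```

```text
picsTraceback (most recent call last):
  File "<stdin>", line 6, in <module>
IndexError: too many indices for array: array is 1-dimensional, but 2 were indexed
```

```bash
python3 - <<'E'
s=open('h.py').read()
s=s.replace('np.array(m["rotation"])','Rq(m["rotation"]).as_matrix()')
open('h.py','w').write(s)
E
python3 - <<'E'
from h import *
np.set_printoptions(precision=1,suppress=True)
for c in ("top","side"):
    im=capture(c); cv2.imwrite(f"pics/{c}0.png",im[:,:,::-1])
    m=camera_model(c); print(c,m["eye"],m["rotation"],Rq(m["rotation"]).as_matrix()[:,2])
H=dict(tube_center=35,tube_back=35,spare_tube_center=35,saddle_axis=60,v_axis=61,stop_face=61,clamp_pivot=103,clamp_grip=185,ink_pad=0,bracket=0,eyepiece=0,tray=0,saddle=0,flank_left=0)
for n,z in H.items():
  for c in ("top","side"):
    m=camera_model(c)
    for r in spot_point(c,n)[:3]: print(n,c,np.array(r["xy"]),round(r["score"],2),atz(m,r["xy"],z))
E
```

```text
top [ 274.9  -25.6 1169.9] [-0.1  0.7 -0.7  0.1] [ 0.2  0.  -1. ]
side [  -7.6 -962.7  825.3] [-0.5  0.9 -0.2  0.1] [ 0.4  0.7 -0.6]
tube_center top [385.1 317.6] 0.91 [ 186.5 -300.7   35. ]
tube_center top [413.  118.4] 0.86 [ 737.6 -403.1   35. ]
tube_center top [396.4 210.1] 0.74 [ 471.9 -341.    35. ]
tube_center side [231.1 327.9] 0.95 [ 177.9 -312.8   35. ]
tube_center side [339.1 293.9] 0.79 [ 463.6 -344.5   35. ]
tube_center side [437.5 274.6] 0.67 [ 735.8 -417.8   35. ]
tube_back top [381.8 284.4] 0.84 [ 272.8 -294.2   35. ]
tube_back top [422.2 145.4] 0.69 [ 657.1 -424.4   35. ]
tube_back top [394.4 182.8] 0.66 [ 548.1 -339.    35. ]
tube_back side [419.2 293.9] 0.77 [ 642.5 -447.    35. ]
tube_back side [367.1 287.8] 0.75 [ 539.5 -362.3   35. ]
tube_back side [263.5 320.6] 0.71 [ 255.3 -329.5   35. ]
spare_tube_center top [358.5 206.8] 0.82 [ 480.6 -237.2   35. ]
spare_tube_center side [317.9 269.3] 0.97 [ 465.2 -238.5   35. ]
saddle_axis top [283.3 186.6] 0.93 [529.9 -33.3  60. ]
saddle_axis top [378.5 211.3] 0.28 [ 464.2 -285.7   60. ]
saddle_axis side [301.  218.3] 0.86
[... 378 characters left out ...]
[542.  285.4 185. ]
ink_pad top [340.9 132.8] 0.96 [ 704.  -199.6    0. ]
ink_pad side [374.2 245.6] 0.56 [ 693.  -200.9    0. ]
bracket top [253.8 126.8] 0.78 [720.8  52.1   0. ]
bracket top [281.9 191.7] 0.68 [529.  -29.8   0. ]
bracket side [337.6 208.5] 0.61 [708.9  23.3   0. ]
eyepiece top [137.8 246.6] 0.67 [372.1 369.2   0. ]
tray top [374.1 213.4] 0.63 [ 468.4 -287.1    0. ]
tray side [329.3 289.3] 0.92 [ 471.  -289.7    0. ]
saddle top [282.7 189.1] 0.93 [536.4 -32.    0. ]
saddle side [300.4 231.2] 0.88 [532.1 -25.4   0. ]
saddle side [321.  267.7] 0.18 [ 497.5 -205.1    0. ]
flank_left top [212.8 194.2] 0.78 [521.1 163.9   0. ]
flank_left top [136.2 247. ] 0.75 [371.  373.7   0. ]
```

View pics/top0.png

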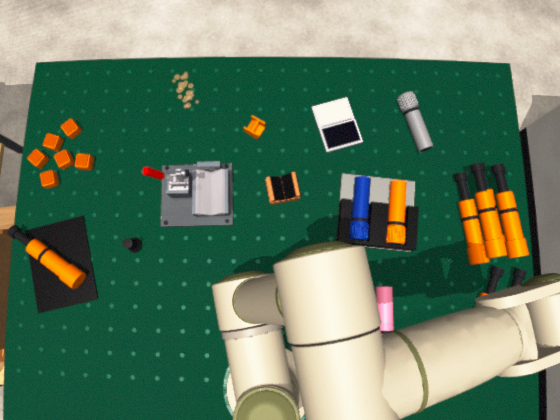

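View pics/side0.png

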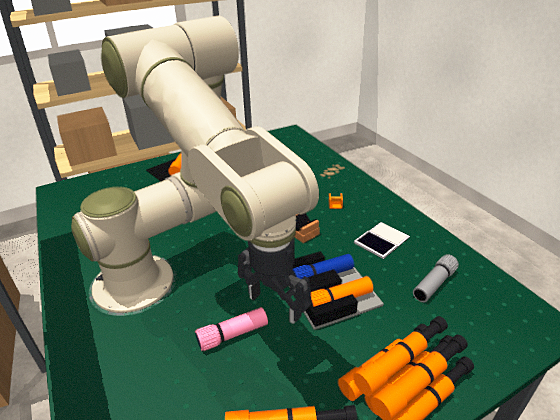

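```bash
cat >> h.py <<'E'
def rel(p,yaw=None,down=True):
    "shift (cm, tool axes) and rotvec to reach world p with tool down, tool y at world angle yaw"
    s=sense(); T=Rq(s["ee_rot"]); d=T.as_matrix().T@(np.array(p)-np.array(s["eef_pos"]))/10
    rv=np.zeros(3)
    if yaw is not None:
        best=None
        for k in (0,np.pi):
            y=np.array([np.cos(yaw+k),np.sin(yaw+k),0]); z=np.array([0,0,-1.]); x=np.cross(y,z)
            r=(T.inv()*R.from_matrix(np.c_[x,y,z])).as_rotvec()
            if best is None or np.linalg.norm(r)<np.linalg.norm(best): best=r
        rv=best
    return np.round(d,2),np.round(rv,3)
E
python3 - <<'E'
from h import *
np.set_printoptions(precision=2,suppress=True)
s=sense(); print(s); print(Rq(s["ee_rot"]).as_matrix())
m=camera_model("wrist"); print(m["eye"],Rq(m["rotation"]).as_matrix(),m["mtx"])
print(rel([480,-310,300],np.pi/2-.06))
for n in ("tube","spare_tube_center","saddle","tray","back_stop","flank_left"):
  for c in ("top",):
    for r in trace(c,n)[:3]:
      (cx,cy),wh,a=cv2.minAreaRect(np.argwhere(r["mask"])[:,::-1].astype(np.float32)); mm=camera_model(c)
      b=cv2.boxPoints(((cx,cy),wh,a)); print(n,c,r["score"],r["rect"],[atz(mm,q,50)[:2].round() for q in b])
E
```

```text
{'time_s': 1.55, 'joints': array([-1.37,  0.31,  1.5 ,  0.  ,  1.33, -0.22]), 'dq': array([-0.,  0., -0., -0.,  0., -0.]), 'tau': array([ -0.  , -41.22, -25.99,  -0.  ,   0.  ,   0.  ]), 'eef_pos': array([ 214.92, -478.99,  248.29]), 'ee_rot': array([-0.  ,  0.98,  0.21,  0.  ]), 'force': array([ 0.1 , -0.9 , -0.36]), 'wrist_torque': array([-0.01,  0.01,  0.01]), 'grip_force': 0.0, 'grip_width': 1.0001761668228175}
[[ 0.91  0.41 -0.  ]
 [ 0.41 -0.91  0.  ]
 [ 0.   -0.   -1.  ]]
[ 292.05 -444.86  373.16] [[ 0.41 -0.86 -0.3 ]
 [-0.91 -0.39 -0.13]
 [ 0.    0.33 -0.94]] [[322.11   0.   276.9 ]
 [  0.   322.11 209.76]
 [  0.     0.     1.  ]]
(array([31.1 , -4.57, -5.17]), array([-0.  , -0.  ,  0.48]))
tube top 0.9 [416.6, 120.7, 35.2, 59.5] [array([ 800., -353.]), array([ 821., -406.]), array([ 650., -451.]), array([ 632., -399.])]
tube top 0.83 [398.1, 212.9, 21.1, 66.9] [array([ 381., -307.]), array([ 553., -318.]), array([ 552., -365.]), array([ 380., -353.])]
tube top 0.82 [384.9, 310.4, 17.7, 52.7] [array([ 269., -274.]), array([ 270., -317.]), array([ 147., -319.]), array([ 146., -
[... 508 characters left out ...]
ay([ 552., -370.]), array([ 377., -350.])]
back_stop top 0.46 [210.3, 165.0, 25.5, 10.0] [array([606., 203.]), array([606., 134.]), array([578., 133.]), array([578., 201.])]
back_stop top 0.31 [160.4, 174.6, 29.8, 14.9] [array([566., 355.]), array([589., 349.]), array([560., 255.]), array([537., 261.])]
flank_left top 0.74 [160.4, 173.7, 32.6, 11.7] [array([566., 355.]), array([589., 350.]), array([561., 255.]), array([538., 260.])]
flank_left top 0.63 [201.2, 193.7, 26.4, 49.6] [array([578., 218.]), array([578., 163.]), array([454., 159.]), array([454., 212.])]
flank_left top 0.34 [211.3, 166.6, 22.2, 11.3] [array([575., 198.]), array([603., 200.]), array([603., 134.]), array([575., 133.])]
```

```bash
python3 -c "
from h import *
print(rel([400,-300,330],np.pi/2-.06))"
```

```text
(array([24.21, -8.75, -8.17]), array([0.   , 0.   , 0.482]))
```

Request:
step_arm(commands="1 24 -8.8 -8 0 0 0.48;1 24 -8.8 -8 0 0 0.48;1 24 -8.8 -8 0 0 0.48;1 24 -8.8 -8 0 0 0.48;1 24 -8.8 -8 0 0 0.48;1 24 -8.8 -8 0 0 0.48;1 24 -8.8 -8 0 0 0.48;1 24 -8.8 -8 0 0 0.48;1 24 -8.8 -8 0 0 0.48;1 24 -8.8 -8 0 0 0.48;1 24 -8.8 -8 0 0 0.48")

```text
time_s: 2.77
eef_pos: [397.2, -301.1, 327.8]
ee_rot: [-0.0, 1.0, -0.03, -0.0]
force: [-0.6, 0.5, -0.0]
grip_width: 1.003
grip_force: 0.0
```

```bash
cat > look.py <<'E'
import sys
from h import *
np.set_printoptions(precision=1,suppress=True)
cams=sys.argv[1].split(","); tag=sys.argv[2]
ms={}
for c in cams:
    ms[c]=camera_model(c); cv2.imwrite(f"pics/{c}{tag}.png",capture(c)[:,:,::-1])
print(sense()["time_s"],sense()["eef_pos"])
for a in sys.argv[3:]:
    n,z=a.split(":")
    for c in cams:
        for r in spot_point(c,n)[:3]:
            print(n,c,np.array(r["xy"]),round(r["score"],2),atz(ms[c],r["xy"],float(z)))
E
python3 look.py wrist,top 1 tube_center:35 tube_back:35 spare_tube_center:35 tray:0 saddle_axis:60 v_axis:61 stop_face:61
```

```text
2.8667 [ 397.2 -301.2  327.9]
tube_center wrist [307.8 108.2] 0.86 [ 466.6 -344.    35. ]
tube_center wrist [283.9 303.5] 0.7 [ 184.7 -299.7   35. ]
tube_center top [417.3 120. ] 0.95 [ 733.  -415.4   35. ]
tube_center top [397.1 208.9] 0.81 [ 475.2 -343.1   35. ]
tube_center top [384.9 317. ] 0.75 [ 188.1 -300.2   35. ]
tube_back wrist [315.9  29.8] 0.95 [ 550.9 -355.4   35. ]
tube_back top [395.6 182.7] 0.8 [ 548.4 -342.4   35. ]
tube_back top [429.5 146.3] 0.67 [ 654.8 -445.4   35. ]
spare_tube_center wrist [228.1 103.8] 0.84 [ 477.5 -246.4   35. ]
spare_tube_center top [356.2 206.3] 0.89 [ 482. -231.   35.]
tray top [377.2 214. ] 0.84 [ 466.8 -295.8    0. ]
saddle_axis wrist [25.6 62. ] 0.62 [532.5 -34.   60. ]
saddle_axis top [283.2 188.4] 0.61 [524.9 -33.   60. ]
saddle_axis top [150.6 174.6] 0.15 [562.2 325.9  60. ]
v_axis top [207.3 187.2] 0.64 [527.3 169.4  61. ]
v_axis top [397.9 184.6] 0.57 [ 536.9 -341.1   61. ]
v_axis top [133.1 245.4] 0.36 [370.1 361.5  61. ]
stop_face top [210.4 166.6] 0.75 [584.2 163.1  61. ]
```

View pics/wrist1.png

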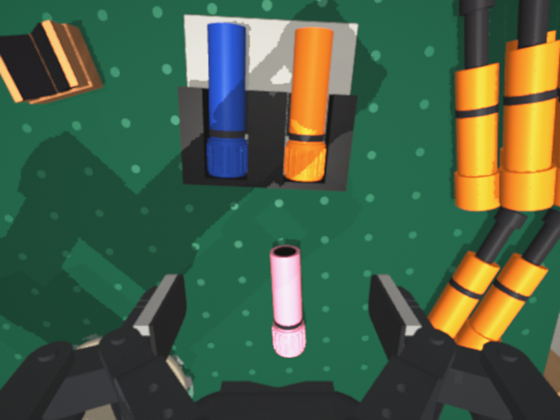

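```bash
cat >> h.py <<'E'
def axisfit(m,im,box,z,hue=(5,22)):
    "midline of coloured cylinder along image rows -> world line at height z"
    hsv=cv2.cvtColor(im,cv2.COLOR_RGB2HSV); k=cv2.inRange(hsv,(hue[0],120,60),(hue[1],255,255))
    x0,y0,x1,y1=box; P=[];W=[]
    for y in range(y0,y1):
        c=np.flatnonzero(k[y,x0:x1])
        if len(c)>5:
            a,b=x0+c.min(),x0+c.max(); P.append(atz(m,((a+b)/2,y),z)[:2]); W.append(np.linalg.norm(atz(m,(a,y),z)-atz(m,(b,y),z)))
    P=np.array(P); vx,vy,px,py=cv2.fitLine(P.astype(np.float32),cv2.DIST_HUBER,0,.01,.01).ravel()
    return P[0],P[-1],np.arctan2(vy,vx),(px,py),np.median(W)
E
python3 - <<'E'
from h import *
m=camera_model("wrist"); im=capture("wrist")
print("orange",axisfit(m,im,(285,32,340,128),35)); print("orange all",axisfit(m,im,(275,20,345,190),35)); print("blue",axisfit(m,im,(200,32,255,128),35,(100,130)))
m=camera_model("top"); im=capture("top")
print("top",axisfit(m,im,(382,182,412,222),35))
E
```

```text
orange (array([ 549.92793855, -353.15202203]), array([ 445.1135128 , -341.88184931]), np.float32(-0.11046067), (np.float32(499.20218), np.float32(-347.71692)), np.float64(42.599545859018136))
orange all (array([ 554.14113115, -349.80172336]), array([ 373.93510667, -339.98615648]), np.float32(-0.10442865), (np.float32(484.73782), np.float32(-346.20612)), np.float64(43.479368115344336))
blue (array([ 555.69995444, -253.06177834]), array([ 450.88745264, -241.92500669]), np.float32(-0.11211288), (np.float32(516.5115), np.float32(-248.64246)), np.float64(41.70542995344282))
top (array([ 550.44510799, -350.58844806]), array([ 485.95636548, -326.70401068]), np.float32(-0.30430517), (np.float32(522.5052), np.float32(-344.15503)), np.float64(41.85447368393194))
```

```bash
python3 -c "
from h import *
print(rel([526,-350.2,110],np.pi/2-.11), rel([526,-350.2,34]))"
```

```text
(array([13.08,  4.22, 21.83]), array([-0.   ,  0.   ,  0.052])) (array([13.08,  4.22, 29.43]), array([0., 0., 0.]))
```

Request:
step_arm(commands="1 13.1 4.2 10 0 0 0.052;1 13.1 4.2 10 0 0 0.052;1 13.1 4.2 10 0 0 0.052;1 13.1 4.2 10 0 0 0.052;1 13.1 4.2 18 0 0 0.052;1 13.1 4.2 22 0 0 0.052;1 13.1 4.2 25 0 0 0.052;1 13.1 4.2 27 0 0 0.052;1 13.1 4.2 28.5 0 0 0.052;1 13.1 4.2 29.4 0 0 0.052;1 13.1 4.2 29.4 0 0 0.052;1 13.1 4.2 29.4 0 0 0.052", newtons=80)

```text
time_s: 4.67
eef_pos: [526.8, -350.5, 35.6]
ee_rot: [0.001, 0.998, -0.055, 0.001]
force: [0.6, -0.7, 0.5]
grip_width: 1.003
grip_force: 0.0
```

```bash
python3 - <<'E'
from h import *
m=camera_model("wrist"); im=capture("wrist"); cv2.imwrite("pics/w2.png",im[:,:,::-1])
s=sense(); print(s["eef_pos"],s["force"],Rq(s["ee_rot"]).as_matrix()[:,0])
E
```

```text
[ 527.04248089 -350.78731124   36.36508867] [-0.2829876  -0.21946512  0.34936817] [ 0.9939345  -0.10994158  0.00265796]
```

View pics/w2.png

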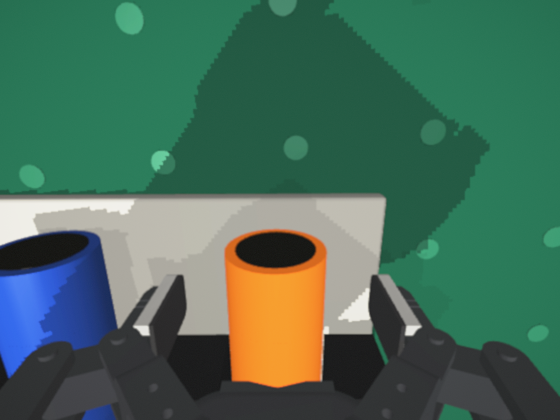

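Request:
step_arm(commands="0 0 0 0 0 0 0;0 0 0 0 0 0 0;0 0 0 0 0 0 0;0 0 0 0 0 0 0;0 0 0 0 0 0 0;0 0 0 0 0 0 0;0 0 0 -0.5 0 0 0;0 0 0 -1.5 0 0 0;0 0 0 -3 0 0 0;0 0 0 -5 0 0 0;0 0 0 -7.5 0 0 0;0 0 0 -10 0 0 0;0 0 0 -13 0 0 0;0 0 0 -13 0 0 0", newtons=80)

```text
time_s: 5.88
eef_pos: [527.6, -351.3, 171.0]
ee_rot: [0.003, 0.998, -0.055, 0.004]
force: [1.0, -0.5, -1.5]
grip_width: 0.49
grip_force: 81.2
```

```bash
python3 look.py top,side 3 tube_center:165 tube_back:165 saddle_axis:60
python3 -c "
from h import *
s=sense();print(s['force'],s['wrist_torque'],s['grip_width'],s['grip_force'])"
```

```text
5.9833 [ 526.3 -350.1  165.3]
tube_center top [384.6 319.8] 0.63 [ 191.6 -267.9  165. ]
tube_center top [412.6 118.7] 0.6 [ 683.8 -358.8  165. ]
tube_center side [232.3 332.6] 0.98 [ 145.  -431.7  165. ]
tube_center side [342.9 254.7] 0.95 [ 466.5 -343.4  165. ]
tube_center side [435.5 276.4] 0.86 [ 605.3 -509.4  165. ]
tube_back top [384.3 283.2] 0.62 [ 275.8 -269.4  165. ]
tube_back side [372.4 247. ] 0.86 [ 545.8 -355.3  165. ]
tube_back side [418.9 293.5] 0.65 [ 535.8 -530.6  165. ]
tube_back side [262.8 317. ] 0.57 [ 214.9 -424.5  165. ]
saddle_axis top [284.4 187.3] 0.96 [528.  -36.2  60. ]
saddle_axis side [302.9 219.9] 0.85 [528.3 -47.4  60. ]
saddle_axis side [335.6 204.6] 0.59 [663.9 -26.4  60. ]
saddle_axis side [274.6 204.1] 0.26 [492.1  75.1  60. ]
[-0.23426724 -0.22850337 -2.1424306 ] [-0.01273553 -0.13018262 -0.05411889] 0.4899303282343827 81.16944372653961
```

View pics/side3.png

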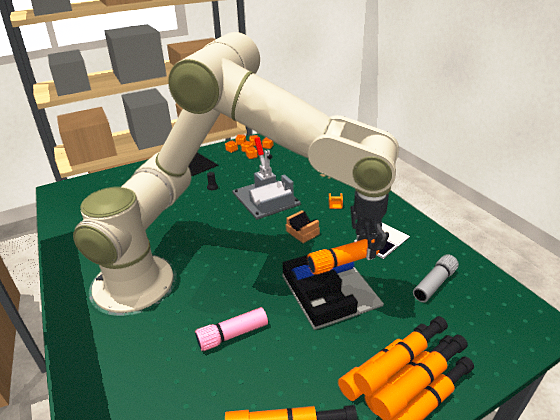

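```bash
python3 -c "
from h import *
print(rel([430,40,290],np.pi/2+.1))"
```

```text
(array([-13.84, -37.7 , -12.61]), array([-0.001,  0.001, -0.21 ]))
```

Request:
step_arm(commands="0 0 0 -4 0 0 0;0 -1 -2 -8 0 0 0;0 -3 -5 -12 0 0 -0.03;0 -5 -9 -12.6 0 0 -0.06;0 -6 -13 -12.6 0 0 -0.1;0 -8 -17 -12.6 0 0 -0.14;0 -9 -21 -12.6 0 0 -0.17;0 -11 -25 -12.6 0 0 -0.21;0 -12 -29 -12.6 0 0 -0.21;0 -13 -32 -12.6 0 0 -0.21;0 -13.8 -35 -12.6 0 0 -0.21;0 -13.8 -37 -12.6 0 0 -0.21;0 -13.8 -37.7 -12.6 0 0 -0.21;0 -13.8 -37.7 -12.6 0 0 -0.21;0 -13.8 -37.7 -12.6 0 0 -0.21")

```text
time_s: 7.53
eef_pos: [430.7, 39.3, 290.1]
ee_rot: [0.0, 0.999, 0.05, -0.0]
force: [-0.3, 0.1, -1.6]
grip_width: 0.495
grip_force: 82.2
```

```bash
python3 look.py wrist,side 4 saddle_axis:60 saddle:0 v_axis:61 stop_face:61 clamp_pivot:103 clamp_grip:185 flank_left:0 bracket:0 eyepiece:0
```

```text
7.6333 [430.7  38.7 290. ]
saddle_axis wrist [357.8  87.8] 0.87 [532.  -34.7  60. ]
saddle_axis side [303.  217.6] 0.72 [534.8 -36.9  60. ]
saddle wrist [344.2  86.3] 0.92 [535.  -32.1   0. ]
saddle side [301.7 229.5] 0.81 [540.3 -19.7   0. ]
saddle side [327.1 289.9] 0.38 [ 464.6 -288.7    0. ]
v_axis wrist [166.1  75.1] 0.97 [524.2 160.3  61. ]
v_axis wrist [45.4 43.9] 0.7 [539.5 275.4  61. ]
v_axis side [273.4 189.5] 0.63 [529.2 157.1  61. ]
v_axis side [269.4 204.1] 0.18 [476.7  82.2  61. ]
stop_face wrist [163.7  14.4] 0.67 [577.3 161.5  61. ]
stop_face side [282.2 187.6] 0.64 [561.5 153.   61. ]
stop_face side [207.6 186.2] 0.53 [337.2 293.4  61. ]
clamp_pivot wrist [43.5 45.5] 0.69 [535.1 250.1 103. ]
clamp_pivot wrist [ 15.3 184.9] 0.25 [406.8 294.6 103. ]
clamp_pivot side [262.7 165.2] 0.93 [541.5 263.8 103. ]
clamp_pivot side [268.1 201.6] 0.62 [452.8  39.5 103. ]
flank_left wrist [184.7  76.9] 0.77 [526.2 158.    0. ]
flank_left wrist [166.8  77.3] 0.53 [523.5 179.    0. ]
flank_left side [271.  200.6] 0.65 [530.4 183.1   0. ]
bracket side [332.3 206.2] 0.51 [700.9  44.3   0. ]
eyepiece wrist [ 13.7 186.4] 0.67 [368.9 378.7   0. ]
eyepiece side [211.  188.2] 0.54 [371.1 373.1   0. ]
```

View pics/wrist4.png

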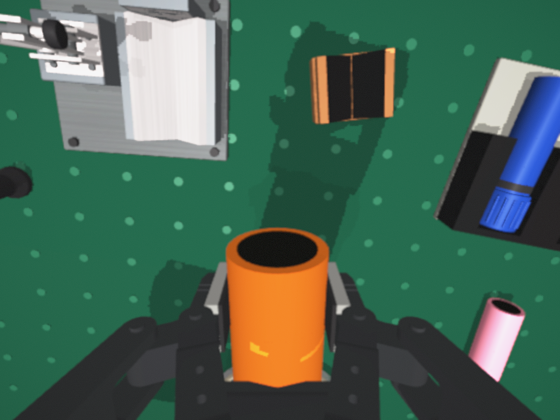

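```bash
python3 - <<'E'
from h import *
np.set_printoptions(precision=1,suppress=True)
m=camera_model("wrist")
def L(n,a,b,z):
    A,B=atz(m,a,z),atz(m,b,z); d=A-B; print(n,A[:2],B[:2],"yaw %.3f"%np.arctan2(d[1],d[0]),np.linalg.norm(d))
L("trough",(351.5,54),(353,121),29)
L("sadR",(388,49),(393,118),55)
L("sadL",(313,57),(316.5,124),55)
L("plateR",(229,5),(227,160),12)
L("plateF",(227,160),(65,150),12)
L("ridgeR",(214,20),(215,146),63)
L("ridgeL",(118,15),(127,139),63)
L("trV",(176,20),(178,133),30)
im=cv2.imread("pics/wrist4.png")
a=cv2.resize(im[:170,0:420],None,fx=1.9,fy=1.9,interpolation=cv2.INTER_CUBIC)
cv2.imwrite("pics/w4c.png",a)
E
```

```text
trough [566.3 -28.2] [497.8 -42.4] yaw 0.205 69.99423629836623
sadR [570.7 -58.5] [506.1 -78.3] yaw 0.297 67.57718405342996
sadL [556.4  15.2] [492.    2.3] yaw 0.196 65.67721852528868
plateR [602.2 108.2] [434.7 102.6] yaw 0.033 167.53646095298842
plateF [434.7 102.6] [426.7 301.2] yaw -1.530 198.72727773042212
ridgeR [577.4 114.2] [458.7 109.3] yaw 0.041 118.78630560667305
ridgeL [571.7 204.3] [456.5 202.9] yaw 0.013 115.25981425934323
trV [579.1 159.8] [464.1 158.4] yaw 0.012 115.02547389037684
```

View pics/w4c.png

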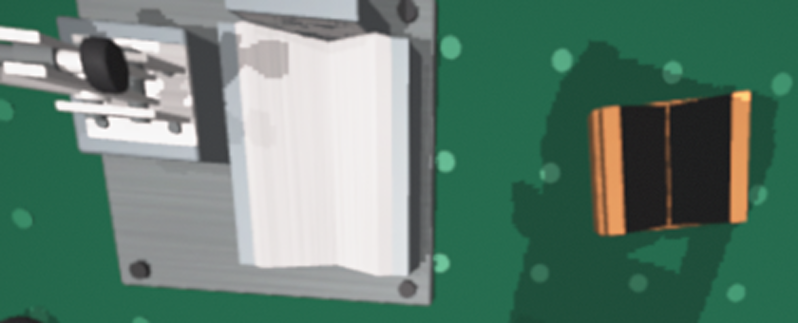

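```bash
python3 -c "
from h import *
print(rel([589.8,-23.3,120],np.pi/2+.2),rel([589.8,-23.3,62]))"
```

```text
(array([15.22,  7.88, 17.03]), array([-0. ,  0. , -0.1])) (array([15.22,  7.88, 22.83]), array([0., 0., 0.]))
```

Request:
step_arm(commands="0 3 2 4 0 0 -0.03;0 6 3.5 8 0 0 -0.06;0 9 5 11 0 0 -0.1;0 12 6.5 13 0 0 -0.1;0 15.2 7.9 15 0 0 -0.1;0 15.2 7.9 17 0 0 -0.1;0 15.2 7.9 18.5 0 0 -0.1;0 15.2 7.9 20 0 0 -0.1;0 15.2 7.9 20 0 0 -0.1;0 15.2 7.9 20 0 0 -0.1")

```text
time_s: 9.37
eef_pos: [589.4, -23.5, 90.0]
ee_rot: [-0.0, 0.995, 0.1, -0.001]
force: [0.8, -0.4, -2.2]
grip_width: 0.49
grip_force: 82.1
```

```bash
python3 look.py top,side 5 tube_center:90 tube_back:90 saddle_axis:60
python3 -c "
from h import *
s=sense();print(s['eef_pos'],Rq(s['ee_rot']).as_matrix()[:,0],s['force'],s['wrist_torque']);print(rel([589.8,-23.3,61],np.pi/2+.2))
im=cv2.imread('pics/side5.png')[150:290,200:400];cv2.imwrite('pics/s5c.png',cv2.resize(im,None,fx=4,fy=4))
"
```

```text
9.4667 [590.2 -23.6  91.6]
tube_center top [415.5 117.4] 0.9 [ 718.2 -392.    90. ]
tube_center top [386.7 320. ] 0.84 [ 184.8 -291.3   90. ]
tube_center top [282.8 180.2] 0.63 [540.  -31.7  90. ]
tube_center side [299.4 213. ] 0.89 [516.1 -46.9  90. ]
tube_center side [436.4 276.2] 0.89 [ 677.4 -458.6   90. ]
tube_center side [232.8 328.9] 0.55 [ 167.2 -362.4   90. ]
tube_back top [425.5 148.6] 0.73 [ 629.7 -413.6   90. ]
tube_back top [385.2 284.5] 0.65 [ 272.6 -289.8   90. ]
tube_back side [421.9 294.4] 0.86 [ 601.7 -487.4   90. ]
tube_back side [320.8 203.5] 0.61 [600.6 -34.8  90. ]
tube_back side [263.2 315.2] 0.6 [ 243.3 -359.    90. ]
saddle_axis top [377.7 210.3] 0.72 [ 466.9 -283.7   60. ]
saddle_axis top [286.9 188.3] 0.41 [525.3 -42.9  60. ]
saddle_axis side [300.6 217.3] 0.62 [529.1 -31.8  60. ]
saddle_axis side [258.1 138.5] 0.57 [661.5 565.2  60. ]
[589.75403896 -23.57357992  90.87542021] [9.80096006e-01 1.98522426e-01 8.15976723e-04] [-0.25188529 -0.17236975 -1.26485459] [ 0.01371744 -0.14055765 -0.0140943 ]
(array([ 0.01, -0.03,  2.99]), array([ 0.   , -0.001, -0.   ]))
```

View pics/s5c.png

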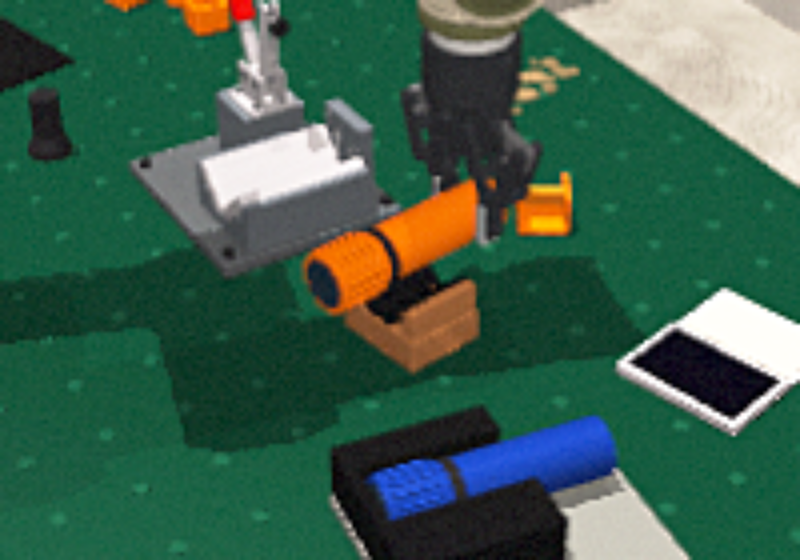

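Request:
step_arm(commands="0 0 0 1 0 0 0;0 0 0 2 0 0 0;0 0 0 2.5 0 0 0;0 0 0 2.8 0 0 0;0 0 0 2.9 0 0 0;0 0 0 2.9 0 0 0")

```text
time_s: 10.27
eef_pos: [589.1, -23.2, 61.1]
ee_rot: [-0.0, 0.995, 0.1, -0.001]
force: [-3.7, 2.4, 2.4]
grip_width: 0.49
grip_force: 83.0
```

Request:
step_arm(commands="0.55 0 0 0 0 0 0;0.6 0 0 0 0 0 0;0.8 0 0 0 0 0 0;1 0 0 0 0 0 0;1 0 0 0 0 0 0;1 0 0 0 0 0 0;1 0 0 -1 0 0 0;1 0 0 -3 0 0 0;1 0 0 -6 0 0 0;1 -2 0 -10 0 0 0;1 -5 0 -14 0 0 0;1 -9 0 -17 0 0 0;1 -13 0 -20 0 0 0;1 -16 0 -20 0 0 0;1 -16 0 -20 0 0 0;1 -16 0 -20 0 0 0")

```text
time_s: 11.6
eef_pos: [431.2, -55.7, 263.7]
ee_rot: [0.001, 0.995, 0.099, 0.002]
force: [0.7, 0.3, 0.9]
grip_width: 1.0
grip_force: 0.0
```

```bash
python3 look.py wrist,side 6 tube_center:60 tube_back:60 v_axis:61 stop_face:61 clamp_pivot:103
python3 -c "
from h import *
s=sense();print(s['eef_pos'],s['force'])"
```

```text
11.7 [433.  -55.4 262. ]
tube_center wrist [273.   81.6] 0.8 [527.9 -33.6  60. ]
tube_center side [231.6 327.8] 0.97 [ 173.2 -333.6   60. ]
tube_center side [437.4 275.9] 0.89 [ 708.4 -438.5   60. ]
tube_center side [301.3 220. ] 0.57 [523.8 -45.4  60. ]
tube_back wrist [430.5 328.4] 0.42 [ 289.  -277.6   60. ]
tube_back side [318.8 210.2] 0.7 [599.2 -26.7  60. ]
tube_back side [263.9 318.1] 0.69 [ 251.1 -343.2   60. ]
tube_back side [419.9 295.7] 0.67 [ 619.2 -468.8   60. ]
v_axis wrist [60.4 40.9] 0.72 [522.2 159.7  61. ]
v_axis side [272.2 190.5] 0.56 [522.7 153.3  61. ]
stop_face side [284.3 188.4] 0.92 [565.3 144.7  61. ]
clamp_pivot wrist [273.1  82.6] 0.25 [525.3 -34.6 103. ]
clamp_pivot side [264.2 167.6] 0.61 [538.4 244.9 103. ]
clamp_pivot side [300.7 216.6] 0.42 [500.9 -81.2 103. ]
[432.91995725 -55.26574025 261.0915506 ] [-0.15988637 -0.81903886 -0.62528073]
```

View pics/wrist6.png

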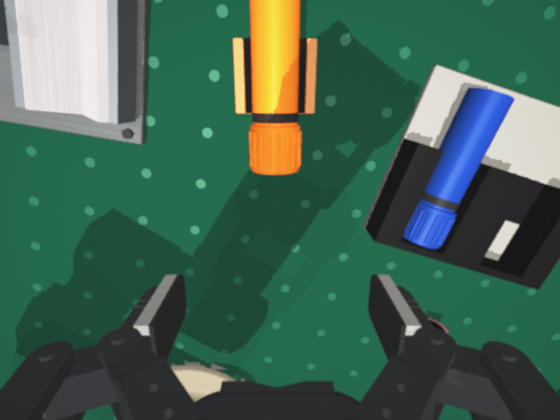

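```bash
python3 - <<'E'
from h import *
np.set_printoptions(precision=1,suppress=True)
m=camera_model("wrist"); im=cv2.imread("pics/wrist6.png")[:,:,::-1].copy()
print(m["eye"])
print(axisfit(m,im,(250,2,302,36),60)); print(axisfit(m,im,(240,130,310,176),60))
for r in (114,118,122): print(r,atz(m,(275,r),82)[:2])
print("end",atz(m,(275,174),60)[:2],atz(m,(275,174),85)[:2])
E
```

```text
[515.8 -39.1 385.9]
(array([591.4, -22. ]), array([566.7, -26.6]), np.float32(0.17347027), (np.float32(578.63995), np.float32(-24.379679)), np.float64(43.665765246600856))
(array([485.8, -43.2]), array([441.5, -52.1]), np.float32(0.19810282), (np.float32(466.38846), np.float32(-47.133488)), np.float64(51.8297126684822))
114 [501.6 -40.2]
118 [498.2 -40.9]
122 [494.8 -41.6]
end [442.5 -51.9] [448.1 -50.9]
```

```bash
python3 -c "
from h import *
print(rel([469.6,-46.6,120],np.pi/2+.198),rel([469.6,-46.6,58.5]))"
```

```text
(array([ 3.77, -0.12, 14.11]), array([-0.   ,  0.   ,  0.002])) (array([ 3.78, -0.11, 20.26]), array([0., 0., 0.]))
```

Request:
step_arm(commands="1 2 -0.1 4 0 0 0;1 3.8 -0.1 8 0 0 0;1 3.8 -0.1 12 0 0 0;1 3.8 -0.1 15 0 0 0;1 3.8 -0.1 17 0 0 0;1 3.8 -0.1 19 0 0 0;1 3.8 -0.1 20 0 0 0;1 3.8 -0.1 20.2 0 0 0;1 3.8 -0.1 20.2 0 0 0;1 3.8 -0.1 20.2 0 0 0;0 3.8 -0.1 20.2 0 0 0;0 3.8 -0.1 20.2 0 0 0;0 3.8 -0.1 20.2 0 0 0;0 3.8 -0.1 20.2 0 0 0;0 3.8 -0.1 20.2 0 0 0", newtons=100)

```text
time_s: 13.45
eef_pos: [470.1, -46.6, 60.1]
ee_rot: [0.0, 0.995, 0.1, 0.001]
force: [-1.3, 3.8, 7.3]
grip_width: 0.558
grip_force: 101.4
```

```bash
python3 -c "
from h import *
s=sense();print(s['eef_pos'],s['force'],s['grip_width'],s['grip_force'],Rq(s['ee_rot']).as_matrix()[:,0])
print(rel([415,40,290],np.pi/2+.05))"
```

```text
[470.13255528 -46.6221342   60.06960738] [-1.25225302  3.80107058  7.34261663] 0.5584949401192318 101.38420343399048 [0.98007375 0.19863116 0.00105442]
(array([ -3.66,  -9.58, -23.  ]), array([ 0.   , -0.001,  0.15 ]))
```

```bash
python3 -c "
from h import *
print(rel([440,40,230],np.pi/2+.035))"
```

```text
(array([ -1.21,  -9.09, -17.  ]), array([ 0.   , -0.001,  0.165]))
```

Request:
step_arm(commands="0 0 0 -0.5 0 0 0;0 0 0 -1.5 0 0 0;0 0 0 -3 0 0 0;0 0 0 -6 0 0 0;0 0 -1 -9 0 0 0.03;0 0 -3 -12 0 0 0.07;0 -1.2 -6 -15 0 0 0.11;0 -1.2 -9.1 -17 0 0 0.165;0 -1.2 -9.1 -17 0 0 0.165;0 -1.2 -9.1 -17 0 0 0.165;0 -1.2 -9.1 -17 0 0 0.165")

```text
time_s: 14.37
eef_pos: [439.7, 39.8, 229.2]
ee_rot: [0.0, 1.0, 0.018, -0.0]
force: [-0.0, 0.4, -1.8]
grip_width: 0.554
grip_force: 103.6
```

```bash
cat > jig.py <<'E'
from h import *
np.set_printoptions(precision=1,suppress=True)
s=sense();print(s['time_s'],s['eef_pos'],s['force'],s['wrist_torque'],s['grip_width'])
m=camera_model("wrist"); im=capture("wrist"); cv2.imwrite("pics/w7.png",im[:,:,::-1])
for n,z in dict(v_axis=61,stop_face=61,clamp_pivot=103,clamp_grip=185,flank_left=0,tube_center=230,tube_back=230).items():
    for r in spot_point("wrist",n)[:2]: print(n,r["xy"],round(r["score"],2),atz(m,r["xy"],z))
for n in ("back_stop","flank_right","flank_left"):
    for r in trace("wrist",n)[:2]:
        k=r["mask"]; print(n,r["score"],r["rect"])
        ys=[y for y in range(420) if k[y].sum()>3]
        for y in ys[::12]: c=np.flatnonzero(k[y]); print(y,c.min(),c.max(),atz(m,(c.min(),y),63)[:2],atz(m,(c.max(),y),63)[:2])
E
python3 jig.py
```

```text
14.3667 [439.7  39.8 229.2] [-0.   0.4 -1.8] [-0.   0.1 -0. ] 0.5536447495054161
v_axis [139.5, 95.6] 0.58 [521.1 159.1  61. ]
stop_face [128.2, 16.9] 0.73 [579.  161.3  61. ]
stop_face [276.0, 163.2] 0.37 [467.4  40.9  61. ]
clamp_grip [274.1, 165.0] 0.31 [490.5  42.4 185. ]
flank_left [163.9, 93.2] 0.59 [523.7 158.3   0. ]
flank_left [272.9, 164.3] 0.26 [454.3  44.    0. ]
tube_center [276.0, 162.7] 0.6 [500.4  41.7 230. ]
tube_back [551.4, 328.5] 0.68 [428.1 -86.9 230. ]
back_stop 0.82 [125.8, 16.1, 114.0, 29.7]
0 68 164 [587.7 204.8] [591.2 131.7]
12 72 177 [579.8 203.3] [583.7 122.3]
24 118 155 [573.4 169.1] [574.7 140.2]
flank_right 0.62 [175.8, 95.3, 64.7, 147.0]
21 163 186 [577.1 133.7] [577.9 115.7]
33 144 201 [568.1 149.5] [570.  104.3]
45 145 202 [559.6 149.6] [561.5 103.9]
57 147 204 [550.9 148.9] [552.9 102.7]
69 148 204 [542.  149.1] [543.9 103.1]
81 149 205 [532.9 149.2] [534.8 102.6]
93 151 206 [523.6 148.5] [525.4 102.2]
105 153 206 [514.  147.7] [515.8 102.6]
117 154 208 [504.2 147.8] [506.  101.2]
129 156 208 [494.1 147. ] [495.9 101.6]
141 157 208 [483.8 147.1] [485.5 102. ]
153 158 208 [473.1 147.1] [474.8 102.4]
165 166 204 [462.5 140.8] [463.8 106.4]
```

```bash
python3 look.py top,side 8 v_axis:61 stop_face:61 clamp_pivot:103 clamp_grip:185 tube_back:230
```

```text
15.0167 [440.   40.  229.3]
v_axis top [207.7 189.1] 0.55 [522.1 168.1  61. ]
v_axis top [375.4 212.2] 0.49 [ 461.6 -277.1   61. ]
v_axis side [271.7 191.7] 0.87 [517.7 147.2  61. ]
v_axis side [280.6 160.9] 0.26 [648.8 331.8  61. ]
stop_face top [209.  166.2] 0.8 [585.3 167.   61. ]
stop_face side [283.6 186.4] 0.78 [569.5 157.7  61. ]
stop_face side [264.4 167.5] 0.35 [571.1 315.4  61. ]
clamp_pivot top [175.9 177.5] 0.61 [543.3 244.9 103. ]
clamp_pivot side [303.  156.9] 0.73 [699.5 246.9 103. ]
clamp_pivot side [263.  166.7] 0.57 [537.6 253.1 103. ]
clamp_grip top [150.3 171.2] 0.75 [538.3 287.6 185. ]
clamp_grip top [341.4 131.1] 0.15 [ 640.5 -173.5  185. ]
clamp_grip side [280.1 163.9] 0.36 [531.3 104.3 185. ]
tube_back top [426.7 146.3] 0.93 [ 589.4 -366.5  230. ]
tube_back top [250.  147.6] 0.86 [582.4  44.7 230. ]
tube_back top [385.7 286.7] 0.83 [ 268.1 -256.5  230. ]
tube_back side [303.8 156.7] 0.96 [578.   34.1 230. ]
tube_back side [263.6 317.2] 0.8 [ 194.1 -478.6  230. ]
tube_back side [420.4 294.4] 0.7 [ 483.2 -576.4  230. ]
```

```bash
python3 - <<'E'
from h import *
np.set_printoptions(precision=1,suppress=True)
m=camera_model("wrist")
for p in ((144.5,33),(147,57),(149.5,81),(153,105),(156,129),(158,153)): print(atz(m,p,30)[:2])
im=cv2.imread("pics/w7.png")
c=im[:200,0:270]; c=cv2.resize(c,None,fx=2.9,fy=2.9,interpolation=cv2.INTER_CUBIC); cv2.imwrite("pics/w7c.png",c)
s=sense();print(s["eef_pos"],Rq(s["ee_rot"]).as_matrix()[:,0])
E
```

```text
[573.6 161.4]
[554.4 161.3]
[534.4 161.1]
[513.3 159.9]
[491.1 159.1]
[467.8 159.3]
[440.   40.  229.3] [ 1.  0. -0.]
```

View pics/w7c.png

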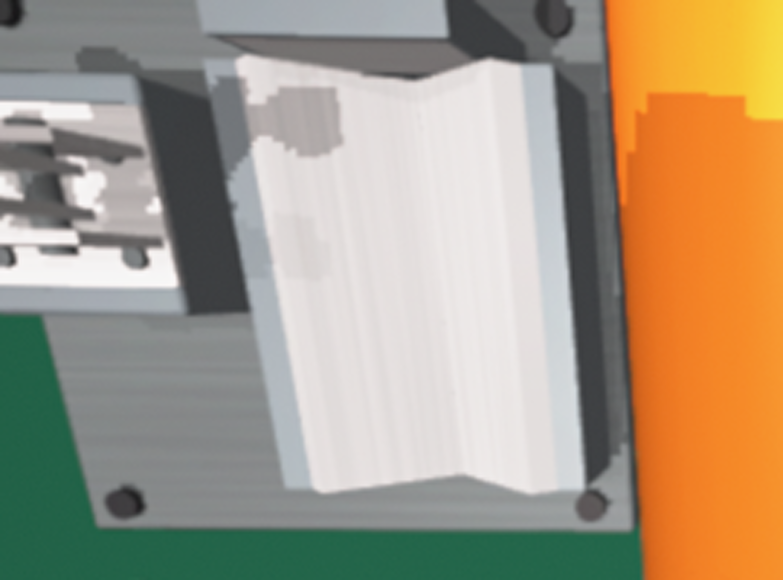

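```bash
python3 - <<'E'
from h import *
np.set_printoptions(precision=1,suppress=True)
m=camera_model("wrist")
def L(n,a,b,z):
    A,B=atz(m,np.array(a)/2.9,z),atz(m,np.array(b)/2.9,z); d=A-B; y=B[1]+(522-B[0])*d[1]/d[0]; print(n,A[:2],B[:2],"yaw %.3f len %.1f y@522 %.1f"%(np.arctan2(d[1],d[0]),np.linalg.norm(d),y))
L("Lout",(208,62),(283,488),63);L("Lin",(240,55),(320,493),63)
L("Rin",(523,65),(556,493),63);L("Rout",(552,65),(587,487),63)
L("tr",(415,85),(462,474),30)
L("stop top",(206,36),(447,38),86)
L("stop bottom",(240,58),(415,80),40)
L("plateF",(635,528),(98,527),12)
E
```

```text
Lout [574.  204.9] [457.6 203.1] yaw 0.016 len 116.4 y@522 204.1
Lin [576.1 196.1] [456.4 191.8] yaw 0.036 len 119.7 y@522 194.2
Rin [577.2 120.4] [459.2 118. ] yaw 0.020 len 118.0 y@522 119.3
Rout [577.5 112.5] [461.4 108.2] yaw 0.037 len 116.1 y@522 110.5
tr [576.4 162.3] [457.3 158.9] yaw 0.029 len 119.2 y@522 160.8
stop top [575.7 191.5] [578.  132.6] yaw 1.611 len 59.0 y@522 1531.2
stop bottom [579.4 208.4] [576.1 158.5] yaw 1.505 len 50.0 y@522 -666.6
plateF [435.4 102.4] [428.4 301. ] yaw -1.536 len 198.7 y@522 -2378.9
```

```bash
python3 -c "
from h import *
print(rel([410,156.2,110],np.pi/2+.033),rel([410,156.2,66]))"
```

```text
(array([ -2.59, -11.72,  11.93]), array([0.   , 0.   , 0.002])) (array([ -2.59, -11.72,  16.33]), array([0., 0., 0.]))
```

Request:
step_arm(commands="0 -2.6 -2 0 0 0 0.002;0 -2.6 -5 0 0 0 0.002;0 -2.6 -8 2 0 0 0.002;0 -2.6 -10.5 4 0 0 0.002;0 -2.6 -11.7 7 0 0 0.002;0 -2.6 -11.7 10 0 0 0.002;0 -2.6 -11.7 12 0 0 0.002;0 -2.6 -11.7 13.5 0 0 0.002;0 -2.6 -11.7 14 0 0 0.002;0 -2.6 -11.7 14 0 0 0.002;0 -2.6 -11.7 14 0 0 0.002")

```text
time_s: 16.43
eef_pos: [410.4, 156.0, 89.9]
ee_rot: [-0.0, 1.0, 0.016, 0.0]
force: [0.3, 0.5, -2.2]
grip_width: 0.557
grip_force: 103.7
```

```bash
python3 look.py top,side,wrist 9 tube_center:88 tube_back:88 v_axis:61 stop_face:61
python3 - <<'E'
from h import *
m=camera_model("wrist"); im=cv2.imread("pics/wrist9.png")[:,:,::-1].copy()
s=sense();print(s["eef_pos"],s["force"],rel([410,156.2,62]))
r=trace("wrist","tube_center")
for q in r[:2]:
    k=q["mask"]; print(q["score"],q["rect"])
    for y in range(0,420,25):
        c=np.flatnonzero(k[y]); 
        if len(c): print(y,c.min(),c.max(),atz(m,((c.min()+c.max())/2,y),s["eef_pos"][2])[:2])
E
```

```text
16.5833 [410.6 156.1  90.3]
tube_center top [383.5 319.4] 0.98 [ 186.2 -283.7   88. ]
tube_center top [414.2 119.1] 0.77 [ 714.  -388.7   88. ]
tube_center side [437.2 277.6] 0.94 [ 677.3 -462.    88. ]
tube_center side [232.8 327.8] 0.86 [ 168.9 -357.9   88. ]
tube_center side [256.2 189.6] 0.65 [460.  145.7  88. ]
tube_center wrist [274.3 162.9] 0.92 [470.6 158.4  88. ]
tube_back top [427.8 148.4] 0.89 [ 631.  -420.7   88. ]
tube_back top [206.  175.2] 0.77 [553.3 169.3  88. ]
tube_back top [383.  283.6] 0.57 [ 274.9 -284.7   88. ]
tube_back side [263.7 318.3] 0.96 [ 241.  -366.2   88. ]
tube_back side [280.4 181.7] 0.95 [554.2 151.1  88. ]
tube_back side [421.8 295.8] 0.61 [ 600.  -489.4   88. ]
v_axis top [205.7 186.4] 0.97 [529.5 173.8  61. ]
v_axis side [271.1 189.4] 0.85 [522.6 161.7  61. ]
stop_face top [211.2 167.9] 0.78 [580.6 160.8  61. ]
stop_face side [285.5 186.6] 0.81 [574.6 153.2  61. ]
[409.96333483 156.01615987  89.28581537] [-0.04178085 -0.330802   -2.43368407] (array([ 0.  , -0.02,  2.73]), array([0., 0., 0.]))
0.82 [274.8, 189.8, 132.7, 379.6]
0 209 339 [524.73089964 160.10073929]
25 211 339 [517.52968723 159.54686897]
50 213 338 [509.9524942  159.13909985]
75 215 336 [501.97590819 158.88873539]
100 216 335 [493.58090071 158.62509624]
125 217 334 [484.74107613 158.34734058]
150 220 332 [475.43444887 157.86203595]
175 220 331 [465.61154945 157.74579978]
200 222 329 [455.25856887 157.41999819]
225 224 328 [444.3405543  156.86749806]
250 224 328 [432.80556672 156.49832928]
275 219 335 [420.63299486 155.66733021]
300 222 332 [407.74880135 155.24200951]
325 224 331 [394.12496446 154.55858528]
350 227 328 [379.69178638 154.0751642 ]
375 251 301 [364.37225545 154.30627505]
```

Request:
step_arm(commands="0 0 0.0 0.8 0 0 0;0 0 0 1.6 0 0 0;0 0 0 2.1 0 0 0;0 0 0 2.4 0 0 0;0 0 0 2.5 0 0 0;0 0 0 2.5 0 0 0")

```text
time_s: 17.73
eef_pos: [409.9, 156.0, 64.0]
ee_rot: [-0.0, 1.0, 0.016, -0.0]
force: [-0.3, -0.6, -2.6]
grip_width: 0.556
grip_force: 103.7
```

Request:
step_arm(commands="0 0 0 0.1 0 0 0;0 0 0 0.2 0 0 0;0 0 0 0.2 0 0 0;0 0 0 0.2 0 0 0")

```text
time_s: 18.07
eef_pos: [410.3, 156.3, 62.7]
ee_rot: [-0.0, 1.0, 0.016, 0.001]
force: [-0.8, 3.6, 1.5]
grip_width: 0.552
grip_force: 104.1
```

Request:
step_arm(commands="0 0 0 0.1 0 0 0;0 0 0 0.15 0 0 0;0 0 0 0.15 0 0 0")

```text
time_s: 18.32
eef_pos: [410.4, 156.5, 61.4]
ee_rot: [-0.0, 1.0, 0.017, 0.001]
force: [-2.2, 5.8, 7.3]
grip_width: 0.557
grip_force: 105.0
```

Request:
step_arm(commands="0 0 -0.07 0 0 0 0;0 0 -0.15 0 0 0 0;0 0 -0.15 0 0 0 0;0 0 -0.15 0 0 0 0")

```text
time_s: 18.65
eef_pos: [410.4, 157.6, 61.0]
ee_rot: [-0.0, 1.0, 0.016, 0.001]
force: [2.7, 2.1, 2.5]
grip_width: 0.556
grip_force: 104.2
```

```bash
python3 -c "
from h import *
s=sense();print(s['eef_pos'],s['force'],s['wrist_torque'])"; python3 look.py side,top a tube_center:61 tube_back:61 
```

```text
[410.44649601 157.5519884   61.03495211] [2.68819694 2.11769653 2.50406959] [ 0.4010405  -0.38212246  0.09179683]
18.75 [410.4 157.5  61. ]
tube_center side [438.5 277.6] 0.91 [ 705.4 -445.3   61. ]
tube_center side [257.7 193. ] 0.81 [472.3 163.6  61. ]
tube_center side [232.4 331.2] 0.73 [ 170.8 -344.5   61. ]
tube_center top [414.8 118.3] 0.94 [ 727.4 -399.7   61. ]
tube_center top [386.6 319. ] 0.84 [ 184.9 -298.2   61. ]
tube_back side [420.8 294.5] 0.85 [ 623.1 -467.5   61. ]
tube_back side [281.6 189.3] 0.7 [554.4 144.1  61. ]
tube_back side [262.5 317.5] 0.65 [ 248.7 -340.8   61. ]
tube_back top [428.4 148.3] 0.77 [ 640.2 -432.3   61. ]
tube_back top [207.2 173.8] 0.76 [564.2 171.   61. ]
tube_back top [381.  282.2] 0.63 [ 278.5 -286.1   61. ]
```

Request:
step_arm(commands="0 0.2 -0.04 0 0 0 0;0 0.4 -0.04 0 0 0 0;0 0.6 -0.04 0 0 0 0;0 0.8 -0.04 0 0 0 0;0 1 -0.04 0 0 0 0;0 1.2 -0.04 0 0 0 0;0 1.4 -0.04 0 0 0 0;0 1.5 -0.04 0 0 0 0;0 1.5 -0.04 0 0 0 0")

```text
time_s: 19.7
eef_pos: [423.7, 158.1, 60.9]
ee_rot: [0.0, 1.0, 0.016, -0.002]
force: [-7.2, -1.6, 12.7]
grip_width: 0.555
grip_force: 105.0
```

Request:
step_arm(commands="0 0 0 0 0 0 0;0 0 0 0 0 0 0")

```text
time_s: 19.87
eef_pos: [423.7, 158.1, 60.9]
ee_rot: [0.0, 1.0, 0.016, -0.002]
force: [-6.3, -1.6, 12.2]
grip_width: 0.554
grip_force: 105.0
```

```bash
python3 -c "
from h import *
s=sense();print(s['eef_pos'],s['force'],s['wrist_torque'])"; python3 look.py side,top b tube_center:61 tube_back:61 stop_face:61; python3 - <<'E'
from h import *
a=[cv2.imread(f"pics/{f}.png") for f in ("sideb",)][0][150:230,215:325]
cv2.imwrite("pics/sbc.png",cv2.resize(a,None,fx=7,fy=7,interpolation=cv2.INTER_CUBIC))
m=camera_model("top"); print(axisfit(m,cv2.imread("pics/topb.png")[:,:,::-1].copy(),(190,160,235,235),61))
E
```

```text
[423.67924542 158.13897008  60.86473119] [-6.31637604 -1.5979838  12.17487962] [-0.1899857  0.6037691 -0.0494777]
19.9667 [423.7 158.1  60.9]
tube_center side [434.1 274.6] 0.95 [ 703.5 -431.2   61. ]
tube_center side [232.1 330.4] 0.92 [ 171. -342.   61.]
tube_center side [266.4 166.6] 0.69 [580.8 318.   61. ]
tube_center top [412.6 120.1] 0.73 [ 721.9 -393.    61. ]
tube_center top [385.1 320. ] 0.69 [ 182.5 -294.3   61. ]
tube_back side [283.3 188.3] 0.95 [562.6 147.   61. ]
tube_back side [263.8 170.2] 0.74 [560.1 297.7  61. ]
tube_back side [420.1 293.8] 0.63 [ 623.3 -464.8   61. ]
tube_back top [382.7 285.5] 0.89 [ 270.  -290.3   61. ]
tube_back top [425.3 146.9] 0.57 [ 644.1 -423.8   61. ]
tube_back top [208.2 172.4] 0.5 [568.1 168.5  61. ]
stop_face side [285. 182.] 0.89 [588.  181.9  61. ]
stop_face top [206.8 166.9] 0.83 [583.3 172.9  61. ]
(array([574.71509177, 167.91724216]), array([525.09069854, 178.16757787]), np.float32(0.0020806273), (np.float32(553.6087), np.float32(166.17726)), np.float64(43.07932663213917))
```

Request:
step_arm(commands="0 0.15 0 -0.05 0 0 0;0 0.3 0 -0.1 0 0 0;0 0.3 0 -0.1 0 0 0;0 0.3 0 -0.1 0 0 0")

```text
time_s: 20.6
eef_pos: [427.1, 158.3, 61.5]
ee_rot: [0.0, 1.0, 0.016, -0.001]
force: [-3.4, -2.9, 4.3]
grip_width: 0.557
grip_force: 104.5
```

Request:
step_arm(commands="0 0.15 0.03 0 0 0 0;0 0.3 0.03 0 0 0 0;0 0.3 0.03 0 0 0 0;0 0.3 0.03 0 0 0 0")

```text
time_s: 20.93
eef_pos: [431.0, 158.3, 61.6]
ee_rot: [-0.0, 1.0, 0.016, 0.0]
force: [-0.4, 1.3, -0.1]
grip_width: 0.556
grip_force: 104.4
```

Request:
step_arm(commands="0 0.15 0 0 0 0 0;0 0.3 0 0 0 0 0;0 0.3 0 0 0 0 0;0 0.3 0 0 0 0 0")

```text
time_s: 21.27
eef_pos: [431.9, 158.4, 61.4]
ee_rot: [0.0, 1.0, 0.016, -0.003]
force: [-11.2, 0.5, 7.9]
grip_width: 0.556
grip_force: 105.1
```

Request:
step_arm(commands="0 0.15 0 0 0 0 0;0 0.3 0 0 0 0 0;0 0.3 0 0 0 0 0;0 0.3 0 0 0 0 0")

```text
time_s: 21.6
eef_pos: [432.0, 158.4, 61.3]
ee_rot: [0.0, 1.0, 0.017, -0.007]
force: [-26.8, -3.5, 22.2]
grip_width: 0.55
grip_force: 106.8
```

```bash
python3 look.py side,top c tube_back:61 stop_face:61 clamp_pivot:103 clamp_grip:185|grep -v "\-[0-9][0-9][0-9]"; python3 -c "
from h import *
s=sense();print(s['eef_pos'],s['force'],s['wrist_torque'])"
```

```text
21.7 [432.  158.4  61.3]
tube_back side [284.9 186.8] 0.63 [572.2 153.1  61. ]
tube_back top [208.4 169.9] 0.54 [575.  168.2  61. ]
stop_face side [284.3 188.2] 0.75 [566.  145.9  61. ]
stop_face side [264.  190.6] 0.55 [497.8 166.8  61. ]
stop_face top [211.8 166.5] 0.9 [584.5 159.3  61. ]
clamp_pivot side [263.9 168.7] 0.56 [533.9 238.1 103. ]
clamp_pivot top [174.7 177.5] 0.89 [543.3 248.1 103. ]
clamp_grip side [256.7 143.5] 0.66 [530.3 280.3 185. ]
clamp_grip top [151.8 171.8] 0.71 [536.8 283.8 185. ]
clamp_grip top [254.9 127.9] 0.23 [647.4  37.1 185. ]
[431.98009793 158.43525959  61.2738751 ] [-28.05762172  -2.31063433  22.16876771] [-0.2633399   3.90882236 -0.29128701]
```

Request:
step_arm(commands="0 -0.2 0 0 0 0 0;0 -0.35 0 0 0 0 0;0 -0.4 0 0 0 0 0;0 -0.4 0 0 0 0 0")

```text
time_s: 22.43
eef_pos: [431.9, 158.4, 61.5]
ee_rot: [0.0, 1.0, 0.016, -0.001]
force: [-6.2, 0.3, 3.1]
grip_width: 0.555
grip_force: 104.4
```

Request:
step_arm(commands="0.62 0 0 0 0 0 0;0.7 0 0 0 0 0 0;0.85 0 0 0 0 0 0;1 0 0 0 0 0 0;1 0 0 0 0 0 0;1 0 0 0 0 0 0;1 0 0 -1 0 0 0;1 0 0 -3 0 0 0;1 0 0 -6 0 0 0;1 -1 0 -10 0 0 0;1 -2 0 -14 0 0 0;1 -3 0 -18 0 0 0;1 -4 0 -20 0 0 0;0 -4 0 -20 0 0 0;0 -4 0 -20 0 0 0")

```text
time_s: 23.68
eef_pos: [393.0, 157.1, 262.4]
ee_rot: [-0.0, 1.0, 0.016, 0.001]
force: [-0.2, 0.2, -1.5]
grip_width: 0.748
grip_force: 0.0
```

```bash
python3 look.py wrist,side,top d tube_center:61 tube_back:61 clamp_pivot:103 clamp_grip:185|grep -v "\-[0-9][0-9][0-9]"; python3 - <<'E'
from h import *
np.set_printoptions(precision=1,suppress=True)
s=sense();print(s['eef_pos'])
im=cv2.imread("pics/wristd.png")[:,:,::-1].copy(); m=camera_model("wrist"); print(m["eye"])
hsv=cv2.cvtColor(im,cv2.COLOR_RGB2HSV)
k=cv2.inRange(hsv,(5,120,60),(22,255,255))
for y in range(0,300,20):
    c=np.flatnonzero(k[y,200:360])+200
    if len(c)>5: print(y,c.min(),c.max(),atz(m,((c.min()+c.max())/2,y),61)[:2])
for c in ("wrist","side","top"):
    im=cv2.imread(f"pics/{c}d.png"); hsv=cv2.cvtColor(im,cv2.COLOR_BGR2HSV)
    k=cv2.inRange(hsv,(0,160,80),(4,255,255))|cv2.inRange(hsv,(172,160,80),(180,255,255))
    n,l,st,ce=cv2.connectedComponentsWithStats(k)
    for i in range(1,n):
        if st[i,4]>15: print(c,st[i],ce[i],cv2.boxPoints(cv2.minAreaRect(np.argwhere(l==i)[:,::-1].astype(np.float32))).ravel())
E
```

```text
23.8333 [392.7 157.  260.5]
tube_center wrist [278.9  82. ] 0.61 [491.6 157.8  61. ]
tube_center side [266.2 193.5] 0.97 [496.2 146.2  61. ]
tube_center top [210.3 198.5] 0.77 [496.6 160.3  61. ]
tube_back wrist [160.1  12.5] 0.38 [544.  263.9  61. ]
tube_back side [283.5 187.6] 0.87 [565.4 150.8  61. ]
tube_back top [208.8 168.9] 0.87 [577.8 167.2  61. ]
clamp_pivot wrist [161.7  10.6] 0.92 [536.7 249.1 103. ]
clamp_pivot side [264.8 166.9] 0.94 [542.5 248.5 103. ]
clamp_pivot top [174.9 179.9] 0.97 [536.9 247.2 103. ]
clamp_grip wrist [461.   45.6] 0.42 [507.8  57.3 185. ]
clamp_grip side [255.8 140.6] 0.67 [537.6 303.7 185. ]
clamp_grip top [210.1 200.8] 0.64 [466.3 139.8 185. ]
clamp_grip top [152.  172.1] 0.49 [536.1 283.2 185. ]
[392.9 157.1 261.8]
[477.5 159.2 386.7]
0 252 301 [556.4 162.1]
20 253 301 [541.4 161.2]
40 254 300 [525.9 160.7]
60 254 300 [509.6 160.1]
80 254 299 [492.7 160. ]
100 255 299 [475.1 159. ]
140 251 303 [437.7 157.7]
160 251 303 [417.7 157.1]
wrist [ 73   0  46  10 273] [100.3   3.1] [ 73.   0. 118.   0. 118.   9.  73.   9.]
side [255 137   9  18  97] [258.7 145.9] [253.8 138.1 259.2 136.7 263.4 153.6 258.  155. ]
top [143 167  21  12 162] [152.6 172.7] [141.5 173.6 143.6 165.8 164.5 171.5 162.4 179.3]
```

```bash
python3 - <<'E'
from h import *
np.set_printoptions(precision=2,suppress=True)
print(rel([537,245,262],np.pi/2+.033))
print(rel([537,250,211]))
for t in np.arange(66,-1,-6):
    a=np.radians(t); print(t, np.array([95*np.cos(a)-8*np.sin(a)-13+248.6, 95*np.sin(a)+8*np.cos(a)+103+17]))
E
```

```text
(array([14.69, -8.32, -0.02]), array([-0., -0., -0.]))
(array([14.7 , -8.82,  5.08]), array([0., 0., 0.]))
66 [266.93 210.04]
60 [276.17 206.27]
54 [284.97 201.56]
48 [293.22 195.95]
42 [300.85 189.51]
36 [307.75 182.31]
30 [313.87 174.43]
24 [319.13 165.95]
18 [323.48 156.97]
12 [326.86 147.58]
6 [329.24 137.89]
0 [330.6 128. ]
```

Request:
step_arm(commands="0 4 -1 0 0 0 0;0 8 -3 0 0 0 0;0 12 -6 0 0 0 0;0 14.7 -8.5 0 0 0 0;0 14.7 -8.8 1 0 0 0;0 14.7 -8.8 3 0 0 0;0 14.7 -8.8 4.5 0 0 0;0 14.7 -8.8 5.1 0 0 0;0 14.7 -8.8 5.1 0 0 0;0 14.7 -8.8 5.1 0 0 0;0 14.7 -8.8 5.1 0 0 0")

```text
time_s: 25.35
eef_pos: [537.3, 249.8, 212.1]
ee_rot: [-0.0, 1.0, 0.016, 0.001]
force: [0.4, -0.2, 0.4]
grip_width: 0.001
grip_force: 0.0
```

```bash
python3 look.py side,top e clamp_pivot:103 clamp_grip:185; python3 - <<'E'
from h import *
np.set_printoptions(precision=2,suppress=True)
s=sense();print(s['eef_pos'],s['force'],s["grip_width"])
l=[]
for t in np.arange(60,-1,-6):
    a=np.radians(t); l.append((t,rel([537-(95*np.cos(a)-36)*.033,95*np.cos(a)-8*np.sin(a)-13+248.6, 95*np.sin(a)+8*np.cos(a)+103+17])[0]))
print(*l,sep="\n")
E
```

```text
25.45 [537.2 249.8 211.9]
clamp_pivot side [266.2 166.3] 0.81 [548.8 250.  103. ]
clamp_pivot top [175.6 179.6] 0.9 [537.7 245.4 103. ]
clamp_grip side [258.3 140.3] 0.56 [546.4 301.4 185. ]
clamp_grip top [210.  199.2] 0.39 [470.1 140.1 185. ]
[537.03 249.81 211.18] [ 0.74  0.9  -0.07] -0.0018451431462067358
(np.int64(60), array([ 0.04, -2.64,  0.49]))
(np.int64(54), array([ 0.05, -3.52,  0.96]))
(np.int64(48), array([ 0.05, -4.34,  1.52]))
(np.int64(42), array([ 0.05, -5.1 ,  2.17]))
(np.int64(36), array([ 0.05, -5.8 ,  2.89]))
(np.int64(30), array([ 0.05, -6.41,  3.68]))
(np.int64(24), array([ 0.05, -6.93,  4.52]))
(np.int64(18), array([ 0.06, -7.37,  5.42]))
(np.int64(12), array([ 0.06, -7.71,  6.36]))
(np.int64(6), array([ 0.06, -7.94,  7.33]))
(np.int64(0), array([ 0.06, -8.08,  8.32]))
```

First half of the swing, then a force check.

Request:
step_arm(commands="0 0 -0.7 0 0 0 0;0 0 -1.4 0.1 0 0 0;0 0 -2 0.25 0 0 0;0 0 -2.6 0.5 0 0 0;0 0 -3.1 0.7 0 0 0;0 0 -3.5 1 0 0 0;0 0 -3.9 1.2 0 0 0;0 0 -4.3 1.5 0 0 0")

```text
time_s: 26.32
eef_pos: [535.8, 293.2, 196.2]
ee_rot: [0.0, 1.0, 0.016, 0.001]
force: [-1.0, -3.2, 7.4]
grip_width: -0.005
grip_force: 3.2
```

Request:
step_arm(commands="0 0 -0.4 0.3 0 0 0;0 0 -0.8 0.65 0 0 0;0 0 -1.15 1 0 0 0;0 0 -1.5 1.4 0 0 0;0 0 -1.8 1.8 0 0 0;0 0 -2.1 2.2 0 0 0;0 0 -2.35 2.6 0 0 0;0 0 -2.6 3 0 0 0")

```text
time_s: 26.98
eef_pos: [535.1, 320.0, 166.6]
ee_rot: [-0.001, 1.0, 0.017, 0.001]
force: [-1.7, 0.8, 7.6]
grip_width: -0.002
grip_force: 3.1
```

```bash
python3 look.py side,top f clamp_grip:185; python3 - <<'E'
from h import *
np.set_printoptions(precision=2,suppress=True)
s=sense();print(s['eef_pos'],s['force'])
l=[]
for t in np.arange(30,-1,-6):
    a=np.radians(t); l.append((t,rel([537-(95*np.cos(a)-36)*.033,95*np.cos(a)-8*np.sin(a)-13+248.6, 95*np.sin(a)+8*np.cos(a)+103+17])[0]))
print(*l,sep="\n")
E
```

```text
27.0833 [534.8 319.9 165.8]
clamp_grip side [250.2 146.2] 0.48 [501.5 272.1 185. ]
clamp_grip side [301.6 219.5] 0.42 [ 438.8 -193.7  185. ]
clamp_grip top [140.3 179.8] 0.75 [517.  310.8 185. ]
[534.59 319.35 165.58] [ 0.08 -0.79  1.65]
(np.int64(30), array([ 0.07,  0.55, -0.88]))
(np.int64(24), array([ 0.07,  0.02, -0.04]))
(np.int64(18), array([ 0.08, -0.41,  0.86]))
(np.int64(12), array([ 0.08, -0.75,  1.8 ]))
(np.int64(6), array([ 0.08, -0.99,  2.77]))
(np.int64(0), array([ 0.08, -1.12,  3.76]))
```

Request:
step_arm(commands="0 0.05 -0.2 0.4 0 0 0;0 0.05 -0.4 0.9 0 0 0;0 0.05 -0.6 1.4 0 0 0;0 0.05 -0.8 1.9 0 0 0;0 0.05 -0.95 2.4 0 0 0;0 0.05 -1 2.9 0 0 0;0 0.05 -1.1 3.3 0 0 0;0 0.05 -1.1 3.7 0 0 0;0 0.05 -1.1 3.7 0 0 0")

```text
time_s: 27.93
eef_pos: [534.7, 330.8, 128.7]
ee_rot: [-0.001, 1.0, 0.016, 0.0]
force: [-0.1, 1.6, 2.5]
grip_width: -0.001
grip_force: 1.0
```

Request:
step_arm(commands="0 0 0 0.2 0 0 0;0 0 0 0.35 0 0 0;0 0 0 0.5 0 0 0;0 0 0 0.5 0 0 0")

```text
time_s: 28.27
eef_pos: [534.9, 330.9, 127.6]
ee_rot: [-0.001, 1.0, 0.017, 0.001]
force: [-11.6, -1.5, 27.5]
grip_width: -0.002
grip_force: 14.3
```

Request:
step_arm(commands="0 0 0 -0.5 0 0 0;0 0 0 -2 0 0 0;0 0 0 -5 0 0 0;0 -1 3 -9 0 0 0;0 -4 6 -13 0 0 0;0 -8 9 -15 0 0 0;0 -12 12 -15 0 0 0;0 -14 15 -15 0 0 0;0 -14 17 -15 0 0 0;0 -14 17 -15 0 0 0;0 -14 17 -15 0 0 0")

```text
time_s: 29.18
eef_pos: [399.8, 153.9, 274.2]
ee_rot: [0.0, 1.0, 0.015, 0.0]
force: [-0.3, -0.3, 0.1]
grip_width: -0.003
grip_force: 0.0
```

```bash
python3 look.py wrist,side,top g tube_center:61 tube_back:61 clamp_grip:103 clamp_pad:103 bracket:0 eyepiece:0 ink_pad:0 spare_tube_center:35|grep -v side; python3 - <<'E'
from h import *
np.set_printoptions(precision=1,suppress=True)
print(sense()['eef_pos'])
im=cv2.imread("pics/wristg.png")[:,:,::-1].copy(); m=camera_model("wrist")
hsv=cv2.cvtColor(im,cv2.COLOR_RGB2HSV); k=cv2.inRange(hsv,(5,120,60),(22,255,255))
for y in range(0,300,15):
    c=np.flatnonzero(k[y,200:400])+200
    if len(c)>5: print(y,c.min(),c.max(),atz(m,((c.min()+c.max())/2,y),61)[:2])
k=cv2.inRange(hsv,(0,160,80),(4,255,255))|cv2.inRange(hsv,(172,160,80),(180,255,255))
n,l,st,ce=cv2.connectedComponentsWithStats(k)
for i in range(1,n):
    if st[i,4]>30: print("red",st[i],[atz(m,p,103)[:2] for p in cv2.boxPoints(cv2.minAreaRect(np.argwhere(l==i)[:,::-1].astype(np.float32)))])
E
```

```text
29.3333 [401.  155.9 273.5]
tube_center wrist [272.2  90.7] 0.91 [490.6 160.6  61. ]
tube_center top [210.5 200.5] 0.71 [491.2 159.5  61. ]
tube_center top [413.7 117.9] 0.67 [ 728.5 -396.6   61. ]
tube_center top [384.6 320.8] 0.59 [ 180.5 -292.9   61. ]
tube_back wrist [163.6  24.5] 0.73 [543.8 261.6  61. ]
tube_back wrist [268.9  88.5] 0.43 [492.5 163.8  61. ]
tube_back top [204.8 169.3] 0.95 [576.7 178.   61. ]
tube_back top [382.5 284.8] 0.56 [ 271.8 -289.8   61. ]
tube_back top [426.3 147.7] 0.55 [ 641.9 -426.4   61. ]
clamp_grip wrist [52.9 15.7] 0.85 [538.8 334.9 103. ]
bracket top [254.8 128.2] 0.65 [716.5  49.1   0. ]
eyepiece wrist [ 98.9 184.5] 0.59 [372.9 378.1   0. ]
ink_pad top [336.2 131.2] 0.69 [ 708.7 -186.1    0. ]
spare_tube_center top [358.2 208.8] 0.71 [ 475.1 -236.3   35. ]
spare_tube_center top [281.9 188.9] 0.28 [529.2 -29.7  35. ]
[400.5 155.3 273.8]
0 249 296 [566.8 164. ]
15 289 296 [555.8 145.5]
30 289 295 [543.8 145.4]
45 250 295 [530.9 163. ]
60 251 295 [518.3 162.2]
75 251 295 [505.2 161.8]
90 252 295 [491.7 160.9]
105 252 294 [477.8 161. ]
120 253 293 [463.5 160.6]
135 250 297 [448.7 159.7]
150 248 299 [433.4 159.2]
165 249 299 [417.7 158.3]
red [  20    6   91   31 2472] [array([544.1, 360.2]), array([547.5, 290.8]), array([526.6, 293.9]), array([523.3, 365.3])]
```

```bash
python3 - <<'E'
from h import *
m=camera_model("wrist"); s=sense(); print(s["eef_pos"])
M=m; im=capture("wrist"); 
def end(im,eye):
    m2=dict(M); m2["eye"]=eye
    hsv=cv2.cvtColor(im,cv2.COLOR_RGB2HSV); k=cv2.inRange(hsv,(5,120,60),(22,255,255))
    y=[y for y in range(120,260) if k[y,240:310].sum()>255*25]; return max(y),atz(m2,(275,max(y)+.5),86)[:2]
off=np.array(m["eye"])-s["eef_pos"]
print("now",end(im,m["eye"]))
print("before clamp",end(cv2.imread("pics/wristd.png")[:,:,::-1].copy(),np.array([392.8,157.0,261.5])+off))
E
```

```text
[400.46922263 155.32093627 273.78587494]
now (175, array([412.18909311, 156.88633795]))
before clamp (175, array([407.38120172, 158.58719328]))
```

```bash
python3 -c "
from rig import *
print(finish_job())"
```

```text
the job is handed in; nothing more can be done
None
```

I handed the job in with the orange tube pushed home against the back stop in the V-block and the red handle pressed to its end stop over it. The hand-in gave no verdict, so I don't know how it was judged; the last pictures showed the blue tube, ink pad, bracket and eyepiece where they started, to within measuring error.

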